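Drive a bushing out of its housing with a drift

TASK

Take the drift with the red handle from its wooden holder, feel for the hole of the loose guide collar on top of the blue press-out stand, and push the copper-coloured bushing down through the bore with the drift until it drops out of the far side into the tray. Press gently: never load the stand or the bushing with more than 25 N. Then pull the drift out, stand it fully down in its holder again and let go; leave everything else where it is.

Things in the scene. Friction and masses are not known exactly. Their poses are not given: they have to be found in the camera images.
- drift: Drift (push rod), loose, 140 g, 122 mm long, upright in the holder. Origin at the centre of its flat tip, z along the rod towards the handle. Steel nose 13 mm in diameter (1 mm chamfer at the tip) up to 60 mm, then a round red handle 24 mm in diameter to 122 mm; grip it about 95 mm above the tip. The handle's underside rests on the holder's top; the tip is then 4 mm above the table.
- drift_tip (a point): Centre of the drift's flat tip.
- holder: Wooden holder, fixed, 54 x 54 x 64 mm, with a vertical round hole of 18 mm diameter right through its centre. Origin at the centre of its underside, z up.
- holder_hole (a point): Centre of the mouth of the holder's hole, on its top face 64 mm above the table.
- stand: Press-out stand, fixed, origin under its centre, z up. Dark tray base 110 (x) x 100 (y) mm, floor at 8 mm, lips to 22 mm; two blue cheeks carry a blue housing block 70 x 98 mm, z 50 to 78 mm, with a vertical bore 25 mm wide on the z axis, open to the tray. Spring plunger screws stick out 46 mm to -x and +x at z = 58 mm. A steel ring 46 mm wide on top holds the guide collar (see guide_centre).
- guide_centre (a point): Point on the stand's z axis at the height of the guide collar's top (92 mm above the table). The collar's neck, 33 mm wide, has a vertical through hole 15 mm wide, no chamfer. That hole is NOT centred here: its axis stands 4 mm away in an unknown horizontal direction that differs each time and stays for the job. The neck is sprung: it sinks about 1 mm per 2.5 N, then after 5 mm stops dead.
- bushing: Copper-coloured bushing, loose, 60 g, 24 mm outer diameter, 9 mm bore, 24 mm long. Origin at its centre. At first upright in the housing's bore under the collar, centre 61 to 64 mm above the table, held by two spring plungers at 54 to 62 mm. Sliding it takes about 8 to 16 N all the way; it falls into the tray when its top is past them (drift tip 50 mm above the table or lower; 44 mm is safe).
- cyano_bottle: Small white and blue glue bottle, loose, 27 mm in diameter, 69 mm tall, standing; bystander. Origin under its centre.
- glue_bottle: White glue bottle with red cap, loose, 45 mm in diameter, 138 mm tall, standing; bystander. Origin under its centre.
- sanding_block: Cork sanding block, loose, 60 x 100 x 28 mm, bystander. Origin under its centre.
- tape_roll_1: Roll of black tape, loose, 64 mm in diameter, 18 mm tall, bystander. Origin under its centre.
Mind the look-alikes: they are no part of the job. Leave any purple or white look-alike of the drift alone.

How it is judged:
On the way, in this order (a step that is already met when the one before it is completed fails the run):
1. the drift's nose is in the collar's hole, at least 8 mm deep (z of drift_tip in the frame of guide_centre below -0.008 m and horizontal distance between drift_tip and guide_centre below 0.0065 m and angle between drift's own z axis and vertical below 0.15 rad), for 0.1 s.
2. the bushing has dropped out of the bore into the tray (z of bushing in the frame of stand below 0.028 m and x of bushing in the frame of stand between -0.055 and 0.055 m and y of bushing in the frame of stand between -0.05 and 0.05 m), for 0.1 s.
3. the drift stands in its holder again (z of drift_tip in the frame of holder_hole below -0.054 m and horizontal distance between drift_tip and holder_hole below 0.006 m and angle between drift's own z axis and vertical below 0.1 rad), for 0.2 s.
At the end, for the whole second after the job is handed in: The bushing lies at rest in the stand's tray (its centre less than 28 mm above the stand's underside and within the base's outline); the drift stands at rest in the holder, upright within 0.1 rad, its tip at least 54 mm below the mouth of the hole and within 6 mm of its axis (all of step 2 and all of step 3 and linear speed of bushing below 0.03 m/s and linear speed of drift below 0.02 m/s); the robot touches nothing.
It fails at once if the drift loads the stand (collar and housing included) with more than 25 N (contact force between drift and stand above 25 N).
It fails at once if the drift loads the bushing with more than 25 N (contact force between drift and bushing above 25 N).
It fails at once if the gripper itself touches the bushing (contact force between the fingers and bushing above 0.5 N).
It fails at once if a bystander is moved more than 30 mm (distance of any of cyano_bottle, glue_bottle, sanding_block, tape_roll_1 from where it was at the start of the episode above 0.03 m).
It also fails if it takes over 61 s, if anything falls off the work surface, if the arm or the gripper's body presses on something with over 40 N, if the wrist force passes 120 N, or if a joint passes its speed limit or range.

ROBOT

A 6-joint arm with a two-finger parallel gripper is mounted at the origin on a cart in front of the work surface, level with it; the furniture and walls round the work are solid. World frame = base frame: x ahead of the robot, y to its left, z up, the work surface at z = 0. Lengths are in m, angles in rad, forces in N, time in s.
With the tool pointing down it reaches from about 0.35 to 0.85 m from the base axis. Payload 8.1 kg.
Tool frame: the origin (TCP) lies midway between the tips of the shut fingers; the grasp point (between the pads) lies 19 mm behind it; z points along the fingers, y is the direction in which the jaws open and shut (so a half turn about z gives the same grasp; the last joint's range is limited). The gripper opens to 93 mm and grips with 3 to 60 N. Pads are 15 mm wide; open, the fingers measure 128 mm over their backs; the gripper's body (75 mm by 188 mm) begins 65 mm behind the grasp point.
Start: joints at [1.198, 0.13, 1.488, -0, 1.523, -0.085], TCP at [0.17, 0.575, 0.219] pointing down, gripper open.
Joint ranges: [-2.96, 2.96], [-0.89, 2.26], [0.02, 2.5], [-1.34, 4.48], [0, 2.73], [-2.66, 2.66]. Speed limits (rad/s): [2.39, 2.39, 2.79, 3.14, 3.14, 3.14].

INTERFACE

Orientations are given as a rotation vector (axis times angle).
In Python, from plant import robot gives the robot as it stands. The module is installed in compiled form; this text tells all that it offers.
- The arm moves only by the shell command python3 -m pendant 'ROWS' [FORCE]. ROWS is JSON, a list of rows, each an object with "translation": the shift along the tool's x, y, z in mm, a list of three; "twist": the turn, a rotation vector about the tool's x, y, z in rad, a list of three; "grip": the opening, from -1 (shut) to 1 (fully open). A call has exactly 10 rows; each row shifts and turns the pose as measured when the row begins, along the tool's axes as they then stand; what a row does not reach is not made up. A row lasts 1/10 s, in which the tool goes at most 50 mm and 8.59 degrees, less where a joint would pass 70% of its speed; a pose out of reach is approached as far as the arm can. A call is refused whole if a number of a shift passes 50 or a number of a turn 0.15, either way. A call with a gripper value outside its range is refused whole. The fingers move at their own pace and stop on an object; FORCE is the grip in N (left out, the last holds). Time passes only in rows, so rows that do not move let the fingers close, or fill a call up. It gives the time, the measured TCP pose, the force and the opening at its end, in the units of the state.
- robot.read_state(): the state, without advancing time (a new reading comes with each control period).
- robot.read_camera(name): name is "side" or "top" or "wrist"; returns (picture, depth): 384x512x3 uint8, red, green, blue; 384x512 float32, m along the optical axis (not along the pixel's ray), 0 where there is no reading.
- robot.camera_info(name): a dict with "vertical_fov" (degrees; the focal length in pixels is half the picture's height over the tangent of half this angle, whatever the lens; pixels are square), "cx", "cy" (the principal point, pixels), "cam_to_world" (4x4, takes a point from camera to world coordinates). Camera axes: x right, y up, looking along -z (the intrinsics and any distortion apply to the point x, -y, -z); pixel columns grow to the right and rows downward; lengths in m; the calibration is good to about 2 mm. A picture is of the moment at which its call begins: read the wrist's pose just before it. camera_info takes no time and is no camera call; for the wrist camera it gives the pose at the moment of the call.
- robot.close_job(): hands the job in, once; it reports no verdict.
The state is a dict: "t": time; "q": joint angles; "dq": joint speeds; "joint_torque": joint torques, N m; "tool_pos": TCP position; "orientation": TCP orientation; "force": force on the tool from outside, world axes, zero at the start; "wrist_torque": the same for the moment, N m; "opening": finger opening in m.
Only numpy, scipy, OpenCV 4.12 (cv2) and the standard library are available. Lean on these libraries where they do the work, as an engineer would, in place of code of your own. Each camera call takes 0.05 s, during which the arm holds its last target. There are 200 camera calls.

## Working session

There is one attempt and no reset: what is moved stays moved. The work goes in short steps, Python scripts to look and compute and a shell command to move; the robot and the scene stay as the last step left them, time stands still between calls to the robot, and variables do not carry over. Pictures are saved under pics/ and viewed, about 8 in all and at most 12, crops included, and the job is handed in when it is done.

```bash
mkdir -p pics; ls; cat > h.py <<'E'
import numpy as np, cv2
from plant import robot
from scipy.spatial.transform import Rotation as R
def cam(n):
    i=robot.camera_info(n); p,d=robot.read_camera(n); return i,p,d
def save(p,f): cv2.imwrite(f,cv2.cvtColor(p,cv2.COLOR_RGB2BGR))
def cloud(i,d):
    h,w=d.shape; f=h/2/np.tan(np.radians(i['vertical_fov'])/2)
    v,u=np.mgrid[:h,:w]
    P=np.stack([(u-i['cx'])/f*d,-(v-i['cy'])/f*d,-d,np.ones_like(d)],-1)
    return (P@np.array(i['cam_to_world']).T)[...,:3]
E
python3 - <<'E'
from h import *
for n in ['side','top']:
    i,p,d=cam(n); print(n,i); save(p,f'pics/{n}0.png'); np.savez(f'{n}0.npz',p=p,d=d,c=cloud(i,d))
s=robot.read_state(); print(s)
a=cv2.imread('pics/side0.png');b=cv2.imread('pics/top0.png')
E
```

```text
pics
side {'vertical_fov': 47.55767277012278, 'cx': 258.31922466906764, 'cy': 190.28694780392806, 'cam_to_world': array([[-0.98220444,  0.13760909, -0.12782086,  0.35897273],
       [-0.18689257, -0.64874798,  0.73769724,  0.64653814],
       [ 0.01859032,  0.74845828,  0.66292127,  0.73643526],
       [ 0.        ,  0.        ,  0.        ,  1.        ]])}
top {'vertical_fov': 48.280112606909455, 'cx': 257.39073737631554, 'cy': 191.99926358480204, 'cam_to_world': array([[-2.02265079e-03,  9.90041332e-01, -1.40762460e-01,
         3.40096801e-01],
       [-9.99980970e-01, -1.18208697e-03,  6.05486249e-03,
        -4.46735999e-02],
       [ 5.82817065e-03,  1.40772029e-01,  9.90024883e-01,
         1.21388577e+00],
       [ 0.00000000e+00,  0.00000000e+00,  0.00000000e+00,
         1.00000000e+00]])}
{'t': 0.1, 'q': array([ 1.19755808e+00,  1.31094469e-01,  1.48914106e+00, -4.54789743e-05,
        1.52302238e+00, -8.53947871e-02]), 'dq': array([-7.08846156e-04,  6.33904320e-06, -1.61604622e-03, -4.20540316e-04,
        5.31669916e-04, -8.25109425e-04]), 'joint_torque': array([ 8.13225124e-04, -5.61340392e+01, -4.93096662e+01,  7.70786684e-02,
        2.90145533e-02, -2.75749591e-05]), 'tool_pos': array([0.17013591, 0.57483927, 0.21770319]), 'orientation': array([-4.50532623e-01, -3.10878076e+00,  2.56325769e-03]), 'force': array([-0.05400658, -0.55283647,  0.04208038]), 'wrist_torque': array([ 0.02016667, -0.03270261, -0.03773488]), 'opening': 0.09304271249187462}
```

View pics/side0.png

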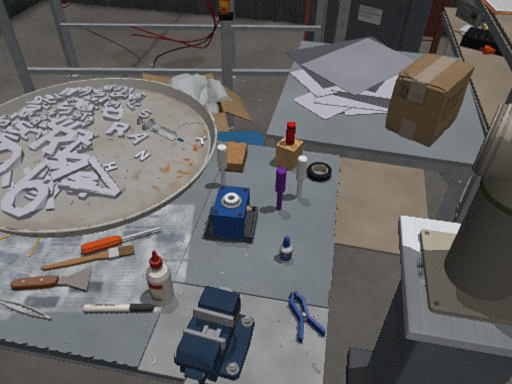

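View pics/top0.png

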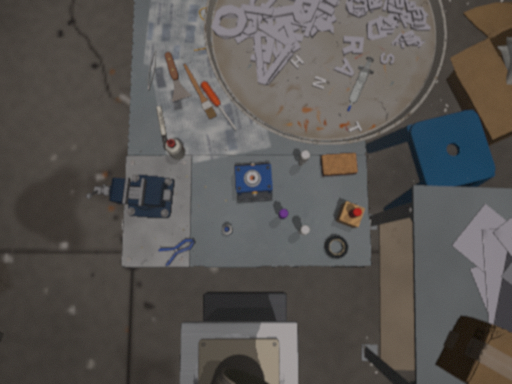

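The red-handled drift stands in the holder at side (290,132), top (355,212). The things that could be mistaken for it are purple at top (284,213), white at top (305,155) and (305,229), and the red glue cap at side (155,260). The collar is at top (252,178).

```bash
python3 - <<'E'
from h import *
for n,boxes in [('top',{'handle':(335,190,375,235),'stand':(225,150,285,210)}),('side',{'handle':(265,115,315,170),'stand':(200,175,265,245)})]:
    z=np.load(n+'0.npz');p,c=z['p'].astype(int),z['c']
    for k,(a,b,e,f) in boxes.items():
        P=p[b:f,a:e].reshape(-1,3);C=c[b:f,a:e].reshape(-1,3)
        print(n,k,'zpct',np.percentile(C[:,2],[1,25,50,75,99]).round(3))
        if k=='handle':
            red=(P[:,0]>110)&(P[:,1]<50)&(P[:,2]<60)
            t=red&(C[:,2]>.120)
            print(' red',red.sum(),'zmax',C[red,2].max(),'top',t.sum(),C[t].mean(0),'mm',C[t].min(0),C[t].max(0))
            h=(~red)&(abs(C[:,2]-.064)<.004)
            print(' holder top',h.sum(),C[h].mean(0)); q=C[h][:,:2].astype(np.float32); print(cv2.minAreaRect(q) if len(q) else '')
        else:
            for z0,tol in [(.092,.003),(.078,.004)]:
                h=abs(C[:,2]-z0)<tol; q=C[h][:,:2].astype(np.float32)
                print(z0,h.sum(),q.mean(0),cv2.minAreaRect(q))
            bl=(P[:,2]>P[:,0]+40)&(abs(C[:,2]-.078)<.005);q=C[bl][:,:2].astype(np.float32)
            print('blue',bl.sum(),q.mean(0),cv2.minAreaRect(q))
a=cv2.imread('pics/side0.png')
b=cv2.imread('pics/top0.png')
cv2.imwrite('pics/crop1.png',np.hstack([cv2.resize(a[105:245,190:330],(400,400),interpolation=2),cv2.resize(b[140:240,220:380][:,:],(640,400),interpolation=2)[:, :400]]) if 0 else np.hstack([cv2.resize(a[105:255,190:340],(400,400),interpolation=2),cv2.resize(b[140:260,225:385],(400,300),interpolation=2).repeat(1,0)[:300] if 0 else cv2.resize(b[130:270,235:375],(400,400),interpolation=2)]))
E
```

```text
top handle zpct [-0.772 -0.003  0.     0.045  0.129]
 red 45 zmax 0.13100859366385786 top 45 [ 0.44365021 -0.30453839  0.12555357] mm [ 0.43541908 -0.31406838  0.12026642] [ 0.45057047 -0.29540347  0.13100859]
 holder top 279 [ 0.44439298 -0.30389805  0.06376042]
((0.44577866792678833, -0.3064011335372925), (0.054702043533325195, 0.05489256978034973), 68.22276306152344)
top stand zpct [-0.009 -0.001  0.002  0.074  0.093]
0.092 73 [ 0.5397084  -0.03750278] ((0.5402536392211914, -0.037280380725860596), (0.026608657091856003, 0.03228042274713516), 89.8249740600586)
0.078 697 [ 0.5411391  -0.04133702] ((0.5419179797172546, -0.04093986377120018), (0.07073641568422318, 0.0977194756269455), 3.551596164703369)
blue 584 [ 0.54093724 -0.04167754] ((0.5416558980941772, -0.040523868054151535), (0.06972420960664749, 0.09658915549516678), 3.934446096420288)
side handle zpct [-0.77  -0.067 -0.001  0.046  0.125]
 red 35 zmax 0.7364352614737217 top 35 [ 0.44102883 -0.27594922  0.14244132] mm [ 0.35897273 -0.3137232   0.1222687 ] [0.45381505 0.64653814 0.73643526]
 holder top 200 [ 0.44156714 -0.29888764  0.06360609]
((0.4418420195579529, -0.30592745542526245), (0.060066841542720795, 0.05433788523077965), 68.14269256591797)
side stand zpct [-0.003 -0.     0.007  0.065  0.093]
0.092 103 [ 0.5372699  -0.03487494] ((0.536971926689148, -0.035533737391233444), (0.030766895040869713, 0.030862852931022644), 78.23938751220703)
0.078 782 [ 0.5383985  -0.03414866] ((0.5389796495437622, -0.039400599896907806), (0.07019935548305511, 0.1028088927268982), 3.8135387897491455)
blue 684 [ 0.5381261  -0.03417698] ((0.538942277431488, -0.039368271827697754), (0.07015617936849594, 0.1028306633234024), 3.9224820137023926)
```

View pics/crop1.png

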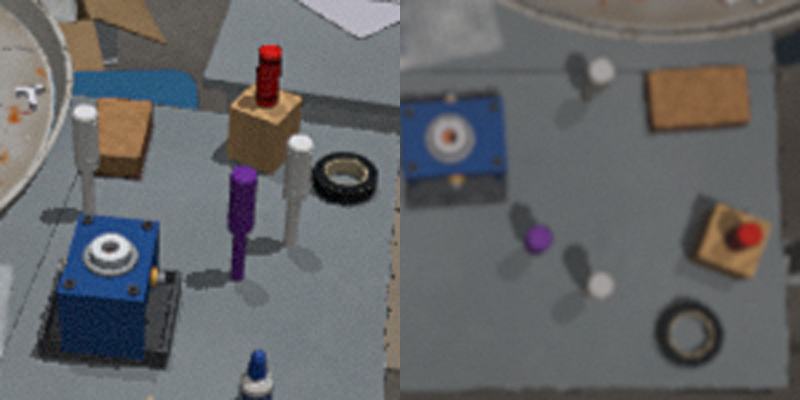

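The crop confirms it: the red handle sits in the wooden holder. The stand centre is about (0.540,-0.040) and the holder about (0.444,-0.306). The first wrist look will be at the collar, which is on the way.

```bash
cat >> h.py <<'E'
def delta(target,yawtarget=None):
    """tool-frame delta in mm to a world target; correction twist to straight-down"""
    s=robot.read_state(); T=R.from_rotvec(s['orientation'])
    z=T.as_matrix()
    d=z.T@(np.array(target)-s['tool_pos'])*1000
    # twist to make tool z point down, yaw kept
    y=z[:,1].copy(); y[2]=0; y/=np.linalg.norm(y)
    zz=np.array([0,0,-1.]); G=np.stack([np.cross(y,zz),y,zz],1)
    print('t',round(s['t'],2),'pos',s['tool_pos'].round(4),'delta',d.round(1),'level twist',(T.inv()*R.from_matrix(G)).as_rotvec().round(4),'ydir',y.round(3),'F',s['force'].round(2),'open',round(s['opening'],4))
    return d
E
python3 - <<'E'
from h import *
i=robot.camera_info('wrist'); s=robot.read_state()
M=R.from_rotvec(s['orientation']).as_matrix(); C=np.array(i['cam_to_world'])
print('cam pos in tool',M.T@(C[:3,3]-s['tool_pos']));print('cam axes in tool',(M.T@C[:3,:3]).round(3)); print(i['vertical_fov'],i['cx'],i['cy'])
delta([.54,-.04,.25])
E
```

```text
cam pos in tool [ 0.0788385  -0.00071997 -0.16531561]
cam axes in tool [[ 0.     0.959  0.282]
 [ 1.    -0.    -0.   ]
 [-0.     0.282 -0.959]]
71.62618495706465 254.45705514658763 194.5687839604779
t 0.1 pos [0.1701 0.5748 0.2177] delta [-529.2 -484.6  -31.5] level twist [-0.0017 -0.0001 -0.    ] ydir [0.284 0.959 0.   ] F [-0.05 -0.55  0.04] open 0.093
```

```bash
r='{"translation":[-35,-32,-4],"twist":[0,0,0],"grip":1}'
python3 -m pendant '[{"translation":[-35,-32,-4],"twist":[0,0,0],"grip":1},{"translation":[-35,-32,-4],"twist":[0,0,0],"grip":1},{"translation":[-35,-32,-4],"twist":[0,0,0],"grip":1},{"translation":[-35,-32,-4],"twist":[0,0,0],"grip":1},{"translation":[-35,-32,-4],"twist":[0,0,0],"grip":1},{"translation":[-35,-32,-4],"twist":[0,0,0],"grip":1},{"translation":[-35,-32,-4],"twist":[0,0,0],"grip":1},{"translation":[-35,-32,-4],"twist":[0,0,0],"grip":1},{"translation":[-35,-32,-4],"twist":[0,0,0],"grip":1},{"translation":[-35,-32,-4],"twist":[0,0,0],"grip":1}]'; python3 -c "
from h import *
delta([.54,-.04,.25])"
```

```text
t: 1.1
tool_pos: [0.4179, 0.1566, 0.2532]
orientation: [-0.433, -3.106, 0.015]
force: [1.4, 0.8, -0.5]
opening: 0.0927
t 1.1 pos [0.4179 0.1566 0.2532] delta [-171.2 -155.7    4.2] level twist [-0.0104 -0.0039 -0.    ] ydir [0.273 0.962 0.   ] F [ 1.37  0.75 -0.51] open 0.0927
```

```bash

python3 -m pendant '[{"translation":[-35,-32,0],"twist":[0,0,0],"grip":1},{"translation":[-35,-32,0],"twist":[0,0,0],"grip":1},{"translation":[-35,-32,0],"twist":[0,0,0],"grip":1},{"translation":[-35,-32,0],"twist":[0,0,0],"grip":1},{"translation":[-30,-27,0],"twist":[0,0,0],"grip":1},{"translation":[-10,-10,0],"twist":[-0.01,0,0],"grip":1},{"translation":[0,0,0],"twist":[0,0,0],"grip":1},{"translation":[0,0,0],"twist":[0,0,0],"grip":1},{"translation":[0,0,0],"twist":[0,0,0],"grip":1},{"translation":[0,0,0],"twist":[0,0,0],"grip":1}]'; python3 - <<'E'
from h import *
delta([.54,-.04,.25])
i,p,d=cam('wrist'); c=cloud(i,d); np.savez('w1.npz',p=p,d=d,c=c,M=i['cam_to_world'])
save(cv2.resize(p,(768,576)),'pics/w1.png')
m=abs(c[...,2]-.078)<.004
P=p.astype(int); b=m&(P[...,2]>P[...,0]+30); q=c[b][:,:2].astype(np.float32); print('blue',len(q),cv2.minAreaRect(q))
n=abs(c[...,2]-.092)<.003; q=c[n]; print('neck',len(q),q.mean(0),cv2.minEnclosingCircle(q[:,:2].astype(np.float32)))
n=abs(c[...,2]-.092)<.02; 
E
```

```text
t: 2.1
tool_pos: [0.5486, -0.0655, 0.251]
orientation: [-0.443, -3.102, -0.001]
force: [0.4, 0.3, 0.0]
opening: 0.0931
t 2.1 pos [ 0.5486 -0.0655  0.251 ] delta [15.4 22.1  1.2] level twist [-0.0006 -0.008  -0.    ] ydir [0.28 0.96 0.  ] F [0.37 0.29 0.02] open 0.0931
blue 2938 ((0.5385903716087341, -0.04063018411397934), (0.07001026719808578, 0.09810430556535721), 3.8361544609069824)
neck 1224 [0.51725718 0.06104608 0.09177268] ((0.49298977851867676, -0.02875487506389618), 0.2794369161128998)
```

View pics/w1.png

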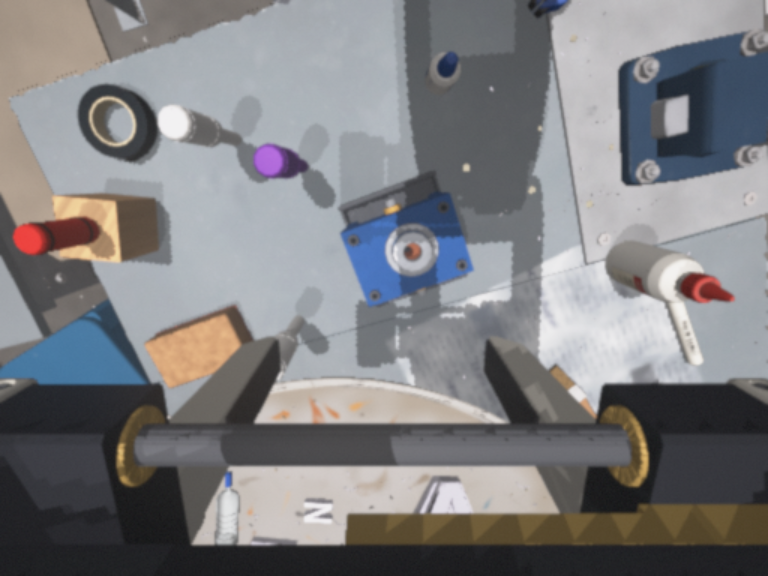

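```bash
cat >> h.py <<'E'
def toplane(i,u,v,z):
    f=192/np.tan(np.radians(i['vertical_fov'])/2); M=np.array(i['cam_to_world'])
    r=np.stack([(u-i['cx'])/f,-(v-i['cy'])/f,-np.ones_like(u,float)],-1)@M[:3,:3].T; o=M[:3,3]
    return o+r*((z-o[2])/r[...,2])[...,None]
E
python3 - <<'E'
from h import *
i=robot.camera_info('wrist'); z=np.load('w1.npz'); p,d,c=z['p'],z['d'],z['c']
sl=(slice(140,195),slice(245,305)); 
print((c[sl][27-15:27+18,29-15:29+18,2][::2,::2]*1000).round(0).astype(int))
v,u=np.mgrid[:384,:512].astype(float); Q=toplane(i,u,v,.092)
near=np.hypot(Q[...,0]-.539,Q[...,1]+.04)
top=(abs(c[...,2]-.092)<.003)&(near<.024)
print('neck',cv2.minEnclosingCircle(Q[top][:,:2].astype(np.float32)),Q[top].mean(0))
low=(c[...,2]<.088)&(near<.013); q=Q[low][:,:2]; print('hole',low.sum(),q.mean(0),cv2.minEnclosingCircle(q.astype(np.float32)))
save(cv2.resize(p[130:205,235:315],(800,750)[0:2] and (640,600),interpolation=2),'pics/w1c.png')
E
```

```text
[[ 78  78  77  82  82  83  82  81  82  83  83  82  83  80  77  78  78]
 [ 77  77  81  82  81  82  77  76  86  77  81  82  82  82  81  79  77]
 [ 77  81  82  82  78  89  91  92  91  91  92  89  81  83  83  80  79]
 [ 81  82  81  84  91  91  91  92  91  92  91  91  91  79  82  81  77]
 [ 83  82  77  90  93  93  90  90  92  92  90  91  92  91  82  82  78]
 [ 83  81  89  92  92  91  90  75  74  90  91  90  91  92  81  82  81]
 [ 82  83  92  91  92  91   9  74  75  74  74  91  91  91  91  82  84]
 [ 83  81  91  90  91   6   8   8  75  73  74  91  91  91  91  82  82]
 [ 81  80  91  92  91  58  56  60  73  74  73  90  91  91  90  82  82]
 [ 82  83  92  93  91  89  70  72  74  74  83  91  91  92  91  82  81]
 [ 82  82  90  91  91  91  86  74  74  84  90  90  93  91  82  81  77]
 [ 81  83  83  90  93  91  91  90  89  91  91  91  92  92  83  82  77]
 [ 77  82  83  91  91  92  91  91  90  90  91  92  91  81  81  78  77]
 [ 77  81  83  82  90  92  91  91  92 417  92  90  82  82  77  78  77]
 [ 78  76  82  83  83  81  82  89  91  83  82  82  81  79  76  77  76]
 [ 78  76  78  76  80  83  81  82  83  83  82  81  77  77  77  77  77]
 [ 76  76  77  77  78  77  77  77  77  77  77  77  78  77  77  76  78]]
neck ((0.5366103649139404, -0.03678563982248306), 0.016222495585680008) [ 0.53655707 -0.03670842  0.092     ]
hole 116 [ 0.5371584  -0.03749258] ((0.5396928787231445, -0.040734246373176575), 0.01206916756927967)
```

View pics/w1c.png

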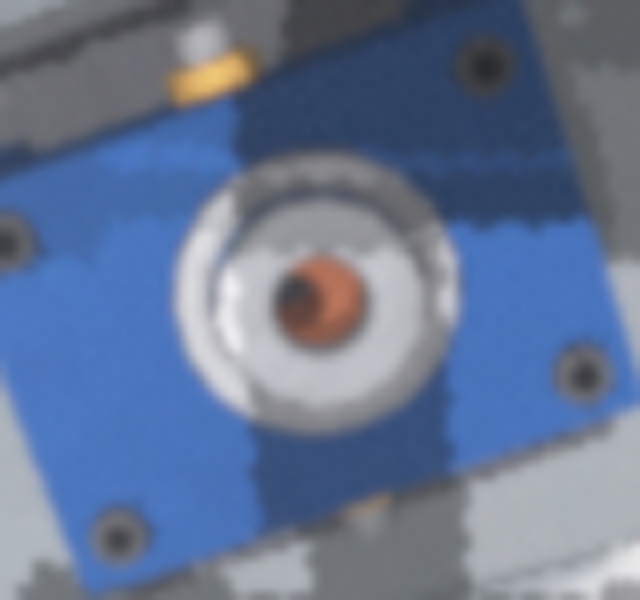

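The wrist crop shows the collar hole concentric with the neck, and the neck off the stand axis by about (-2,+3.8) mm. All three cameras agree, and it matches the 4 mm given. The hole is at about (0.537,-0.037). Next I move over the drift.

```bash
python3 - <<'E'
from h import *
print(delta([.4437,-.3045,.235]))
i=robot.camera_info('wrist'); c=np.load('w1.npz')['c']
m=(abs(c[...,2]-.064)<.004)&(abs(c[...,0]-.444)<.06)&(abs(c[...,1]+.305)<.06); print(m.sum(),cv2.minAreaRect(c[m][:,:2].astype(np.float32)))
E
```

```text
t 2.15 pos [ 0.5486 -0.0653  0.2511] delta [  33.7 -259.    16.5] level twist [-0.0005 -0.008  -0.    ] ydir [0.28 0.96 0.  ] F [ 0.31 -0.58  0.39] open 0.093
[  33.74506751 -258.95950786   16.49210225]
1269 ((0.4427536129951477, -0.30631208419799805), (0.05536859109997749, 0.0542331263422966), 68.64115142822266)
```

```bash

python3 -m pendant '[{"translation":[6,-45,3],"twist":[0,-0.008,0],"grip":1},{"translation":[6,-45,3],"twist":[0,0,0],"grip":1},{"translation":[6,-45,3],"twist":[0,0,0],"grip":1},{"translation":[6,-45,3],"twist":[0,0,0],"grip":1},{"translation":[6,-45,3],"twist":[0,0,0],"grip":1},{"translation":[3,-17,2],"twist":[0,0,0],"grip":1},{"translation":[0,0,0],"twist":[0,0,0],"grip":1},{"translation":[0,0,0],"twist":[0,0,0],"grip":1},{"translation":[0,0,0],"twist":[0,0,0],"grip":1},{"translation":[0,0,0],"twist":[0,0,0],"grip":1}]'; python3 - <<'E'
from h import *
i,p,d=cam('wrist'); c=cloud(i,d); P=p.astype(int)
red=(P[...,0]>90)&(P[...,1]<70)&(P[...,2]<70)&(np.hypot(c[...,0]-.444,c[...,1]+.305)<.04)
print('zmax',np.percentile(c[red][:,2],[50,95,99]))
v,u=np.mgrid[:384,:512].astype(float); Q=toplane(i,u,v,.126)
t=red&(abs(c[...,2]-.126)<.003); q=Q[t][:,:2]; print('handle top',t.sum(),q.mean(0),cv2.minEnclosingCircle(q.astype(np.float32)))
m=(abs(c[...,2]-.064)<.004)&(np.hypot(c[...,0]-.444,c[...,1]+.305)<.05); print('holder',m.sum(),cv2.minAreaRect(c[m][:,:2].astype(np.float32)))
delta([*q.mean(0),.080])
save(p,'pics/w2.png')
E
```

```text
t: 3.15
tool_pos: [0.4498, -0.2859, 0.2363]
orientation: [0.416, 3.108, -0.002]
force: [0.5, 0.3, -0.1]
opening: 0.0932
zmax [0.10322381 0.12123812 0.12304833]
handle top 3 [ 0.43652695 -0.29641914] ((0.4371044635772705, -0.29639732837677), 0.003904733806848526)
holder 1181 ((0.442457914352417, -0.30670714378356934), (0.0540938563644886, 0.0541062206029892), 68.32564544677734)
t 3.2 pos [ 0.4499 -0.2858  0.2363] delta [ 11.1 -13.7 156.3] level twist [-0.0004  0.0065  0.    ] ydir [0.263 0.965 0.   ] F [-0.06  0.51  0.44] open 0.093
```

View pics/w2.png

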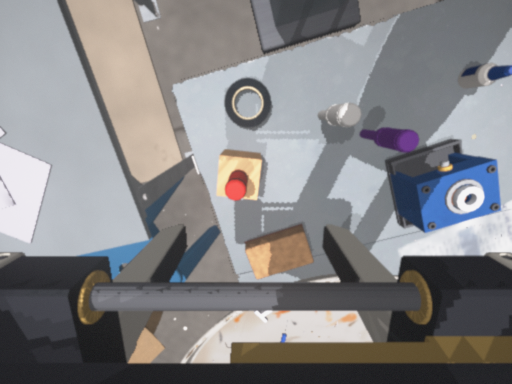

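```bash
python3 - <<'E'
from h import *
i=robot.camera_info('wrist'); p=cv2.imread('pics/w2.png').astype(int)
print(p[170:206:2,236,2], p[170:206:2,236,1]);print(p[189,218:256:2,2])
for v in (186,189): print(toplane(i,np.array(236.),np.array(float(v)),.126))
E
```

```text
[150 140 148 145 114 202 243 246 246 246 246 246 246 246 245 176 133 134] [101  67  66  64  62  71  88  97  97  96  96  95  93  92  89 103 132 133]
[245 245 244 237 244 246 246 246 246 246 246 246 246 226 155 194 192 197
 211]
[ 0.43802009 -0.30379791  0.126     ]
[ 0.44121515 -0.30473607  0.126     ]
```

```bash

python3 -m pendant '[{"translation":[1,-10,10],"twist":[0,0.006,0],"grip":1},{"translation":[1,-10,20],"twist":[0,0,0],"grip":1},{"translation":[0,0,30],"twist":[0,0,0],"grip":1},{"translation":[0,0,30],"twist":[0,0,0],"grip":1},{"translation":[0,0,25],"twist":[0,0,0],"grip":1},{"translation":[0,0,15],"twist":[0,0,0],"grip":1},{"translation":[0,0,5],"twist":[0,0,0],"grip":1},{"translation":[0,0,0],"twist":[0,0,0],"grip":1},{"translation":[0,0,0],"twist":[0,0,0],"grip":1},{"translation":[0,0,0],"twist":[0,0,0],"grip":1}]'; python3 -c "
from h import *
delta([.442,-.3055,.080])"
```

```text
t: 4.2
tool_pos: [0.4435, -0.3053, 0.0942]
orientation: [-0.404, -3.115, 0.003]
force: [-0.1, -0.3, 0.2]
opening: 0.0933
t 4.2 pos [ 0.4435 -0.3053  0.0942] delta [ 1.4 -0.5 14.2] level twist [-0.0019 -0.0002 -0.    ] ydir [0.255 0.967 0.   ] F [-0.08 -0.27  0.19] open 0.0933
```

```bash

python3 -m pendant '[{"translation":[1.4,0,10],"twist":[-0.002,0,0],"grip":1},{"translation":[0,0,3],"twist":[0,0,0],"grip":1},{"translation":[0,0,0],"twist":[0,0,0],"grip":-1},{"translation":[0,0,0],"twist":[0,0,0],"grip":-1},{"translation":[0,0,0],"twist":[0,0,0],"grip":-1},{"translation":[0,0,0],"twist":[0,0,0],"grip":-1},{"translation":[0,0,0],"twist":[0,0,0],"grip":-1},{"translation":[0,0,0],"twist":[0,0,0],"grip":-1},{"translation":[0,0,0],"twist":[0,0,0],"grip":-1},{"translation":[0,0,0],"twist":[0,0,0],"grip":-1}]' 50; python3 -c "
from h import *
delta([.442,-.3055,.080])"
```

```text
t: 5.2
tool_pos: [0.4439, -0.3065, 0.0833]
orientation: [0.403, 3.111, -0.004]
force: [-0.2, -0.2, 0.0]
opening: 0.0338
t 5.2 pos [ 0.4439 -0.3065  0.0833] delta [2.1 0.5 3.3] level twist [-0.0022  0.0048  0.    ] ydir [0.255 0.967 0.   ] F [-0.19 -0.15  0.03] open 0.0338
```

```bash

python3 -m pendant '[{"translation":[0,0,0],"twist":[0,0,0],"grip":-1},{"translation":[0,0,0],"twist":[0,0,0],"grip":-1},{"translation":[0,0,0],"twist":[0,0,0],"grip":-1},{"translation":[0,0,0],"twist":[0,0,0],"grip":-1},{"translation":[0,0,-15],"twist":[0,0,0],"grip":-1},{"translation":[0,0,-30],"twist":[0,0,0],"grip":-1},{"translation":[0,0,-30],"twist":[0,0,0],"grip":-1},{"translation":[0,0,-30],"twist":[0,0,0],"grip":-1},{"translation":[0,0,-15],"twist":[0,0,0],"grip":-1},{"translation":[0,0,0],"twist":[0,0,0],"grip":-1}]'; python3 -c "
from h import *
delta([.537,-.037,.21])"
```

```text
t: 6.2
tool_pos: [0.4432, -0.3061, 0.2117]
orientation: [0.403, 3.11, -0.006]
force: [0.4, -0.9, -0.6]
opening: 0.0231
t 6.2 pos [ 0.4432 -0.3061  0.2117] delta [-22.  284.2   1. ] level twist [-0.003   0.0061  0.    ] ydir [0.255 0.967 0.   ] F [ 0.43 -0.94 -0.65] open 0.0231
```

```bash

python3 -m pendant '[{"translation":[-4,40,0],"twist":[-0.003,0.006,0],"grip":-1},{"translation":[-4,45,0],"twist":[0,0,0],"grip":-1},{"translation":[-4,45,0],"twist":[0,0,0],"grip":-1},{"translation":[-4,45,0],"twist":[0,0,0],"grip":-1},{"translation":[-3,40,0],"twist":[0,0,0],"grip":-1},{"translation":[-3,20,0],"twist":[0,0,0],"grip":-1},{"translation":[0,5,0],"twist":[0,0,0],"grip":-1},{"translation":[0,0,0],"twist":[0,0,0],"grip":-1},{"translation":[0,0,0],"twist":[0,0,0],"grip":-1},{"translation":[0,0,0],"twist":[0,0,0],"grip":-1}]'; python3 - <<'E'
from h import *
delta([.537,-.037,.20])
i,p,d=cam('wrist'); c=cloud(i,d); np.savez('w3.npz',p=p,d=d,c=c)
v,u=np.mgrid[:384,:512].astype(float); Q=toplane(i,u,v,.092)
near=np.hypot(Q[...,0]-.539,Q[...,1]+.04)
top=(abs(c[...,2]-.092)<.003)&(near<.024)
print('neck',top.sum(),cv2.minEnclosingCircle(Q[top][:,:2].astype(np.float32)),Q[top].mean(0))
P=p.astype(int); m=abs(c[...,2]-.078)<.004
b=m&(P[...,2]>P[...,0]+30); print('blue',cv2.minAreaRect(c[b][:,:2].astype(np.float32)))
save(cv2.resize(p,(768,576)),'pics/w3.png')
E
```

```text
t: 7.2
tool_pos: [0.525, -0.0738, 0.2078]
orientation: [-0.411, -3.11, 0.002]
force: [-0.5, -0.3, -2.3]
opening: 0.023
t 7.2 pos [ 0.525  -0.0738  0.2078] delta [-2.1 38.7  7.7] level twist [-0.0019 -0.0048 -0.    ] ydir [0.26  0.966 0.   ] F [-0.51 -0.29 -2.34] open 0.023
neck 508 ((0.5362047553062439, -0.03707774728536606), 0.016407618299126625) [ 0.53625519 -0.03703803  0.092     ]
blue ((0.5387399196624756, -0.04051174968481064), (0.07061164826154709, 0.09821491688489914), 3.8549768924713135)
```

View pics/w3.png

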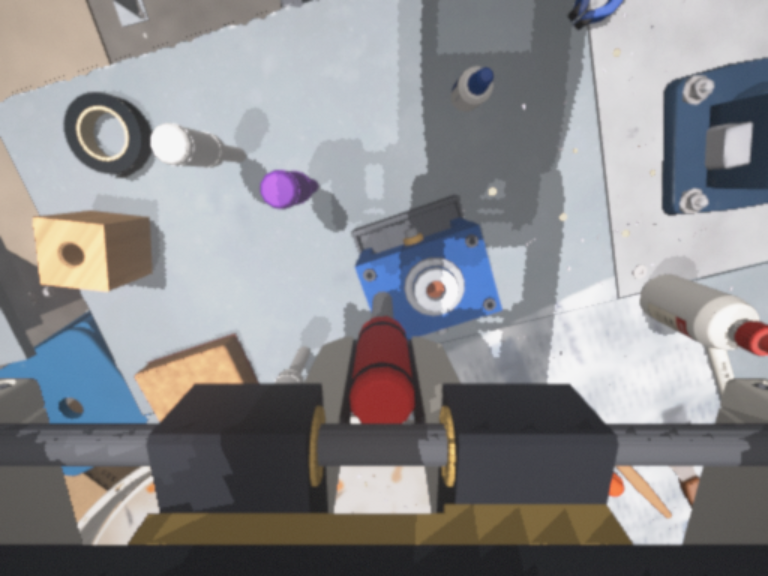

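```bash
python3 - <<'E'
from h import *
from scipy.optimize import least_squares
s=robot.read_state(); M=R.from_rotvec(s['orientation']).as_matrix(); c=np.load('w3.npz')['c']
L=(c-s['tool_pos'])@M   # tool coords
m=(np.hypot(L[...,0],L[...,1])<.025)&(L[...,2]>-.03)&(L[...,2]<.085)
q=L[m]; P=np.load('w3.npz')['p'][m].astype(int); red=P[:,0]>P[:,1]+40
for n,k,r in [('handle',red&(q[:,2]<.016),.012),('nose',~red&(q[:,2]>.024)&(abs(q[:,1])<.01),.0065)]:
    x=q[k]; print(n,len(x),x.mean(0).round(4),x[:,2].min(),x[:,2].max())
    if len(x)>15:
        f=lambda a:np.hypot(x[:,0]-a[0]-a[2]*x[:,2],x[:,1]-a[1]-a[3]*x[:,2])-r
        o=least_squares(f,[0,0,0,0],loss='soft_l1',f_scale=.001); print(o.x.round(4),'at z=.079',o.x[:2]+.079*o.x[2:],np.sqrt(np.mean(o.fun**2)))
        for z0 in np.arange(-.03,.08,.01):
            w=x[abs(x[:,2]-z0)<.005]
            if len(w)>5: print(round(z0,3),len(w),w[:,0].max().round(4),w[:,1].min().round(4),w[:,1].max().round(4))
E
```

```text
handle 850 [ 0.0108 -0.0006 -0.012 ] -0.029958423170221935 0.015836796408591564
[ 0.0007 -0.0005  0.0056  0.0017] at z=.079 [ 0.00113753 -0.0003399 ] 0.00024665300786075637
-0.03 133 0.013 -0.0112 0.0103
-0.02 254 0.0131 -0.0118 0.0105
-0.01 210 0.0133 -0.0118 0.0104
0.0 180 0.0132 -0.0118 0.0104
0.01 64 0.0132 -0.0093 0.0095
0.02 9 0.0128 -0.0096 0.0042
nose 216 [ 0.0065 -0.0005  0.0558] 0.033517241179092945 0.08002295109560438
[ 0.001  -0.0006  0.0037  0.0024] at z=.079 [ 0.00125411 -0.00036489] 0.00018921041360020084
0.03 6 0.0077 -0.0025 0.0015
0.04 51 0.0079 -0.0067 0.005
0.05 50 0.0082 -0.0068 0.0052
0.06 47 0.0078 -0.0063 0.0054
0.07 41 0.008 -0.0066 0.0056
```

```bash
cat >> h.py <<'E'
OFF=np.array([.0012,-.0004,.0793])
def tip(target):
    s=robot.read_state(); M=R.from_rotvec(s['orientation']).as_matrix()
    print('tip',(s['tool_pos']+M@OFF).round(4),'axis tilt',(M[:,2]).round(4)); 
    Md=M; return delta(np.array(target)-M@OFF)
E
python3 -c "
from h import *
tip([.5364,-.0370,.104])"
```

```text
tip [ 0.5233 -0.0741  0.1285] axis tilt [-5.1e-03 -7.0e-04 -1.0e+00]
t 7.25 pos [ 0.525  -0.074   0.2078] delta [-3.1 39.3 24.4] level twist [-0.002  -0.0048 -0.    ] ydir [0.26  0.966 0.   ] F [ 0.4   0.12 -0.62] open 0.0232
```

```bash

python3 -m pendant '[{"translation":[-2,15,0],"twist":[-0.002,-0.005,0],"grip":-1},{"translation":[-1,15,0],"twist":[0,0,0],"grip":-1},{"translation":[0,6,4],"twist":[0,0,0],"grip":-1},{"translation":[0,0,8],"twist":[0,0,0],"grip":-1},{"translation":[0,0,8],"twist":[0,0,0],"grip":-1},{"translation":[0,0,3],"twist":[0,0,0],"grip":-1},{"translation":[0,0,0],"twist":[0,0,0],"grip":-1},{"translation":[0,0,0],"twist":[0,0,0],"grip":-1},{"translation":[0,0,0],"twist":[0,0,0],"grip":-1},{"translation":[0,0,0],"twist":[0,0,0],"grip":-1}]'; python3 -c "
from h import *
tip([.5364,-.0370,.096])"
```

```text
t: 8.25
tool_pos: [0.5375, -0.0391, 0.1819]
orientation: [-0.417, -3.113, 0.0]
force: [-0.2, -0.1, -1.1]
opening: 0.0232
tip [ 0.5362 -0.0391  0.1026] axis tilt [-6.e-04 -1.e-04 -1.e+00]
t 8.25 pos [ 0.5375 -0.0391  0.1819] delta [0.4 2.1 6.6] level twist [-0.0003 -0.0005 -0.    ] ydir [0.263 0.965 0.   ] F [-0.23 -0.14 -1.07] open 0.0232
```

Centre the tip, then lower in small steps: 7 mm clear, then about 5 mm more to feel.

```bash

python3 -m pendant '[{"translation":[0.4,2,0],"twist":[0,0,0],"grip":-1},{"translation":[0,0,0],"twist":[0,0,0],"grip":-1},{"translation":[0,0,3],"twist":[0,0,0],"grip":-1},{"translation":[0,0,3],"twist":[0,0,0],"grip":-1},{"translation":[0,0,2],"twist":[0,0,0],"grip":-1},{"translation":[0,0,0],"twist":[0,0,0],"grip":-1},{"translation":[0,0,0],"twist":[0,0,0],"grip":-1},{"translation":[0,0,0],"twist":[0,0,0],"grip":-1},{"translation":[0,0,0],"twist":[0,0,0],"grip":-1},{"translation":[0,0,0],"twist":[0,0,0],"grip":-1}]'; python3 - <<'E'
from h import *
tip([.5364,-.0370,.089])
i,p,d=cam('wrist'); c=cloud(i,d)
v,u=np.mgrid[:384,:512].astype(float); Q=toplane(i,u,v,.092)
near=np.hypot(Q[...,0]-.539,Q[...,1]+.04)
top=(abs(c[...,2]-.092)<.003)&(near<.024)
print('neck',top.sum(),cv2.minEnclosingCircle(Q[top][:,:2].astype(np.float32)))
save(cv2.resize(p[130:280,155:355],(800,600),interpolation=2),'pics/w4.png')
E
```

```text
t: 9.25
tool_pos: [0.5381, -0.0371, 0.1739]
orientation: [0.417, 3.113, -0.0]
force: [-0.1, 0.7, -1.5]
opening: 0.0232
tip [ 0.5369 -0.0372  0.0946] axis tilt [ 6.e-04 -3.e-04 -1.e+00]
t 9.25 pos [ 0.5381 -0.0371  0.1739] delta [0.5 0.  5.6] level twist [-0.0001  0.0007  0.    ] ydir [0.263 0.965 0.   ] F [-0.15  0.72 -1.46] open 0.0232
neck 514 ((0.5363853573799133, -0.03663637861609459), 0.01616419292986393)
```

View pics/w4.png

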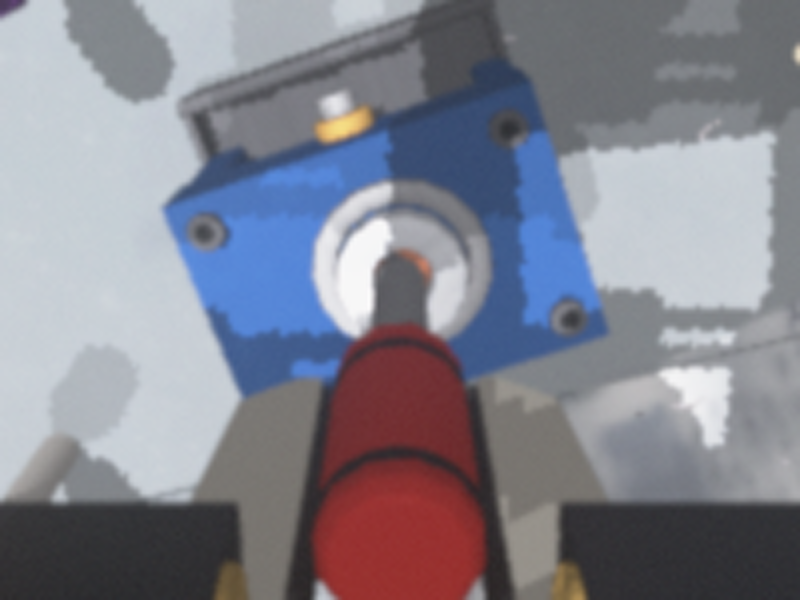

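The picture shows the nose over the hole. The nose axis is at about column 401 and the neck centre at about 404, so it is about 0.5 mm off. I'll nudge it and feel downwards.

```bash

python3 -m pendant '[{"translation":[0.3,0.4,0],"twist":[0,0,0],"grip":-1},{"translation":[0,0,0],"twist":[0,0,0],"grip":-1},{"translation":[0,0,1],"twist":[0,0,0],"grip":-1},{"translation":[0,0,1],"twist":[0,0,0],"grip":-1},{"translation":[0,0,1],"twist":[0,0,0],"grip":-1},{"translation":[0,0,1],"twist":[0,0,0],"grip":-1},{"translation":[0,0,1],"twist":[0,0,0],"grip":-1},{"translation":[0,0,0],"twist":[0,0,0],"grip":-1},{"translation":[0,0,0],"twist":[0,0,0],"grip":-1},{"translation":[0,0,0],"twist":[0,0,0],"grip":-1}]'; python3 -c "
from h import *
tip([.5364,-.0368,.088])"
```

```text
t: 10.3
tool_pos: [0.5379, -0.0366, 0.1684]
orientation: [0.417, 3.113, -0.0]
force: [-0.0, 0.1, -1.1]
opening: 0.0228
tip [ 0.5367 -0.0367  0.0891] axis tilt [ 6.e-04 -3.e-04 -1.e+00]
t 10.3 pos [ 0.5379 -0.0366  0.1684] delta [ 0.2 -0.2  1.1] level twist [-0.0001  0.0007  0.    ] ydir [0.263 0.965 0.   ] F [-0.04  0.08 -1.13] open 0.0228
```

```bash

python3 -m pendant '[{"translation":[0,0,1],"twist":[0,0,0],"grip":-1},{"translation":[0,0,1],"twist":[0,0,0],"grip":-1},{"translation":[0,0,1],"twist":[0,0,0],"grip":-1},{"translation":[0,0,1],"twist":[0,0,0],"grip":-1},{"translation":[0,0,1],"twist":[0,0,0],"grip":-1},{"translation":[0,0,0],"twist":[0,0,0],"grip":-1},{"translation":[0,0,0],"twist":[0,0,0],"grip":-1},{"translation":[0,0,0],"twist":[0,0,0],"grip":-1},{"translation":[0,0,0],"twist":[0,0,0],"grip":-1},{"translation":[0,0,0],"twist":[0,0,0],"grip":-1}]'; python3 -c "
from h import *
tip([.5364,-.0368,.081])"
```

```text
t: 11.3
tool_pos: [0.5379, -0.0366, 0.1631]
orientation: [0.417, 3.113, -0.0]
force: [-0.3, 0.1, -0.9]
opening: 0.0236
tip [ 0.5367 -0.0367  0.0838] axis tilt [ 8.e-04 -3.e-04 -1.e+00]
t 11.3 pos [ 0.5379 -0.0366  0.1631] delta [ 0.3 -0.2  2.8] level twist [-0.0001  0.0008  0.    ] ydir [0.263 0.965 0.   ] F [-0.28  0.11 -0.92] open 0.0236
```

```bash

python3 -m pendant '[{"translation":[0,0,1],"twist":[0,0,0],"grip":-1},{"translation":[0,0,1],"twist":[0,0,0],"grip":-1},{"translation":[0,0,1],"twist":[0,0,0],"grip":-1},{"translation":[0,0,1],"twist":[0,0,0],"grip":-1},{"translation":[0,0,1],"twist":[0,0,0],"grip":-1},{"translation":[0,0,1],"twist":[0,0,0],"grip":-1},{"translation":[0,0,1],"twist":[0,0,0],"grip":-1},{"translation":[0,0,1],"twist":[0,0,0],"grip":-1},{"translation":[0,0,1],"twist":[0,0,0],"grip":-1},{"translation":[0,0,1],"twist":[0,0,0],"grip":-1}]'; python3 -c "
from h import *
tip([.5364,-.0368,.071])"
```

```text
t: 12.3
tool_pos: [0.5389, -0.0366, 0.1542]
orientation: [0.417, 3.11, 0.0]
force: [-2.7, -0.2, 7.5]
opening: 0.0232
tip [ 0.5379 -0.0367  0.0749] axis tilt [ 3.3e-03 -4.0e-04 -1.0e+00]
t 12.3 pos [ 0.5389 -0.0366  0.1542] delta [ 1.5 -0.5  3.9] level twist [ 0.0005  0.0033 -0.    ] ydir [0.263 0.965 0.   ] F [-2.71 -0.22  7.47] open 0.0232
```

```bash

python3 -m pendant '[{"translation":[0.5,0,0.7],"twist":[0,0.003,0],"grip":-1},{"translation":[0.4,0,0.7],"twist":[0,0,0],"grip":-1},{"translation":[0.4,0,0.7],"twist":[0,0,0],"grip":-1},{"translation":[0.3,0,0.7],"twist":[0,0,0],"grip":-1},{"translation":[0.2,0,0.7],"twist":[0,0,0],"grip":-1}, {"translation":[0.2,0,0.8],"twist":[0,0,0],"grip":-1},{"translation":[0.2,0,0.8],"twist":[0,0,0],"grip":-1},{"translation":[0.2,0,0.8],"twist":[0,0,0],"grip":-1},{"translation":[0.2,0,0.8],"twist":[0,0,0],"grip":-1},{"translation":[0.2,0,0.8],"twist":[0,0,0],"grip":-1}]'; python3 -c "
from h import *
tip([.5364,-.0368,.071])"
```

```text
t: 13.3
tool_pos: [0.5386, -0.0364, 0.1542]
orientation: [0.416, 3.106, -0.001]
force: [-3.7, 0.7, 7.1]
opening: 0.0233
tip [ 0.538  -0.0366  0.0749] axis tilt [ 0.008  -0.0016 -1.    ]
t 13.3 pos [ 0.5386 -0.0364  0.1542] delta [ 1.5 -0.6  3.9] level twist [ 0.0006  0.0081 -0.    ] ydir [0.263 0.965 0.   ] F [-3.72  0.74  7.05] open 0.0233
```

```bash

python3 -m pendant '[{"translation":[0.8,0,0],"twist":[0,0.004,0],"grip":-1},{"translation":[0.8,0,0],"twist":[0,0.004,0],"grip":-1},{"translation":[0.5,0,0.5],"twist":[0,0.002,0],"grip":-1},{"translation":[0.2,0,1],"twist":[0,0.001,0],"grip":-1},{"translation":[0.2,0,1.1],"twist":[0,0.001,0],"grip":-1}, {"translation":[0.2,0,1.2],"twist":[0,0.001,0],"grip":-1},{"translation":[0.2,0,1.2],"twist":[0,0.001,0],"grip":-1},{"translation":[0.2,0,1.2],"twist":[0,0.001,0],"grip":-1},{"translation":[0.2,0,1.2],"twist":[0,0.001,0],"grip":-1},{"translation":[0.2,0,1.2],"twist":[0,0.001,0],"grip":-1}]'; python3 -c "
from h import *
tip([.5364,-.0368,.071])"
```

```text
t: 14.3
tool_pos: [0.539, -0.0362, 0.1541]
orientation: [0.417, 3.113, 0.002]
force: [-3.9, 0.6, 10.8]
opening: 0.0229
tip [ 0.5378 -0.0362  0.0748] axis tilt [ 8.0e-04  1.1e-03 -1.0e+00]
t 14.3 pos [ 0.539  -0.0362  0.1541] delta [ 1.2 -0.9  3.8] level twist [ 0.0013  0.0004 -0.    ] ydir [0.263 0.965 0.   ] F [-3.88  0.6  10.83] open 0.0229
```

```bash

python3 -m pendant '[{"translation":[0,0,-1.5],"twist":[0,0,0],"grip":-1},{"translation":[1.2,-0.5,0],"twist":[0,0,0],"grip":-1},{"translation":[0,0,1],"twist":[0,0,0],"grip":-1},{"translation":[0.4,0,1],"twist":[0,0.001,0],"grip":-1},{"translation":[0.4,0,1.2],"twist":[0,0.001,0],"grip":-1}, {"translation":[0.4,0,1.3],"twist":[0,0.001,0],"grip":-1},{"translation":[0.4,0,1.4],"twist":[0,0.001,0],"grip":-1},{"translation":[0.4,0,1.5],"twist":[0,0.001,0],"grip":-1},{"translation":[0.4,0,1.5],"twist":[0,0.001,0],"grip":-1},{"translation":[0.4,0,1.5],"twist":[0,0.001,0],"grip":-1}]'; python3 -c "
from h import *
tip([.5364,-.0368,.071])"
```

```text
t: 15.3
tool_pos: [0.5383, -0.0361, 0.1528]
orientation: [0.416, 3.111, 0.003]
force: [-2.3, 1.1, 11.3]
opening: 0.0232
tip [ 0.5373 -0.036   0.0735] axis tilt [ 0.0032  0.0017 -1.    ]
t 15.3 pos [ 0.5383 -0.0361  0.1528] delta [ 0.7 -1.   2.5] level twist [ 0.0024  0.0026 -0.    ] ydir [0.263 0.965 0.   ] F [-2.26  1.05 11.34] open 0.0232
```

```bash

python3 -m pendant '[{"translation":[0.4,-0.2,1.6],"twist":[0.001,0.002,0],"grip":-1},{"translation":[0.4,-0.2,1.6],"twist":[0.001,0.001,0],"grip":-1},{"translation":[0.4,-0.2,1.7],"twist":[0,0.001,0],"grip":-1},{"translation":[0.4,-0.2,1.7],"twist":[0,0.001,0],"grip":-1},{"translation":[0.4,-0.2,1.8],"twist":[0,0.001,0],"grip":-1}, {"translation":[0.4,-0.2,1.8],"twist":[0,0.001,0],"grip":-1},{"translation":[0.4,-0.2,1.8],"twist":[0,0.001,0],"grip":-1},{"translation":[0.4,-0.2,1.8],"twist":[0,0.001,0],"grip":-1},{"translation":[0.4,-0.2,1.8],"twist":[0,0.001,0],"grip":-1},{"translation":[0.4,-0.2,1.8],"twist":[0,0.001,0],"grip":-1}]'; python3 -c "
from h import *
tip([.5364,-.0368,.044])"
```

```text
t: 16.3
tool_pos: [0.5382, -0.0363, 0.1487]
orientation: [0.415, 3.11, 0.005]
force: [-3.1, 1.1, 10.7]
opening: 0.0234
tip [ 0.5373 -0.0362  0.0694] axis tilt [ 0.0041  0.0027 -1.    ]
t 16.3 pos [ 0.5382 -0.0363  0.1487] delta [ 0.8 -0.9 25.4] level twist [ 0.0037  0.0033 -0.    ] ydir [0.262 0.965 0.   ] F [-3.14  1.15 10.7 ] open 0.0234
```

```bash

python3 -m pendant '[{"translation":[0.5,-0.3,2.1],"twist":[0.002,0.002,0],"grip":-1},{"translation":[0.5,-0.3,2.1],"twist":[0.001,0.002,0],"grip":-1},{"translation":[0.5,-0.3,2.2],"twist":[0.001,0.001,0],"grip":-1},{"translation":[0.5,-0.3,2.2],"twist":[0.001,0.001,0],"grip":-1},{"translation":[0.5,-0.3,2.2],"twist":[0,0.001,0],"grip":-1}, {"translation":[0.5,-0.3,2.2],"twist":[0,0.001,0],"grip":-1},{"translation":[0.5,-0.3,2.2],"twist":[0,0.001,0],"grip":-1},{"translation":[0.5,-0.3,2.2],"twist":[0,0.001,0],"grip":-1},{"translation":[0.5,-0.3,2.2],"twist":[0,0.001,0],"grip":-1},{"translation":[0.5,-0.3,2.2],"twist":[0,0.001,0],"grip":-1}]'; python3 -c "
from h import *
tip([.5364,-.0368,.044])"
```

```text
t: 17.3
tool_pos: [0.538, -0.0362, 0.1405]
orientation: [0.413, 3.109, 0.005]
force: [-3.0, 1.9, 12.7]
opening: 0.0233
tip [ 0.5372 -0.0361  0.0612] axis tilt [ 0.0054  0.0027 -1.    ]
t 17.3 pos [ 0.538  -0.0362  0.1405] delta [ 0.6 -1.  17.2] level twist [ 0.004   0.0045 -0.    ] ydir [0.261 0.965 0.   ] F [-3.01  1.87 12.7 ] open 0.0233
```

```bash

python3 -m pendant '[{"translation":[0.5,-0.4,2.2],"twist":[0.002,0.002,0],"grip":-1},{"translation":[0.5,-0.4,2.2],"twist":[0.001,0.002,0],"grip":-1},{"translation":[0.5,-0.4,2.2],"twist":[0.001,0.001,0],"grip":-1},{"translation":[0.5,-0.4,2.2],"twist":[0.001,0.001,0],"grip":-1},{"translation":[0.5,-0.4,2.2],"twist":[0.001,0.001,0],"grip":-1}, {"translation":[0.5,-0.4,2.2],"twist":[0,0.001,0],"grip":-1},{"translation":[0.5,-0.4,2.2],"twist":[0,0.001,0],"grip":-1},{"translation":[0.5,-0.4,2.2],"twist":[0,0.001,0],"grip":-1},{"translation":[0.5,-0.4,2.2],"twist":[0,0.001,0],"grip":-1},{"translation":[0.5,-0.4,2.2],"twist":[0,0.001,0],"grip":-1}]'; python3 -c "
from h import *
tip([.5364,-.0368,.044])"
```

```text
t: 18.3
tool_pos: [0.5366, -0.0368, 0.1267]
orientation: [0.412, 3.111, 0.005]
force: [3.4, 2.2, 0.6]
opening: 0.0232
tip [ 0.5357 -0.0367  0.0474] axis tilt [ 0.0038  0.0026 -1.    ]
t 18.3 pos [ 0.5366 -0.0368  0.1267] delta [-0.7  0.1  3.4] level twist [ 0.0035  0.003  -0.    ] ydir [0.26  0.966 0.   ] F [3.45 2.16 0.57] open 0.0232
```

The force has dropped, so the bushing is probably out. I'll go to 43 mm to be safe, then withdraw.

```bash

python3 -m pendant '[{"translation":[-0.7,0,1.5],"twist":[0.003,0.003,0],"grip":-1},{"translation":[0,0,1.5],"twist":[0,0,0],"grip":-1},{"translation":[0,0,1],"twist":[0,0,0],"grip":-1},{"translation":[0,0,0],"twist":[0,0,0],"grip":-1},{"translation":[0,0,0],"twist":[0,0,0],"grip":-1}, {"translation":[0,0,-2],"twist":[0,0,0],"grip":-1},{"translation":[0,0,-4],"twist":[0,0,0],"grip":-1},{"translation":[0,0,-4],"twist":[0,0,0],"grip":-1},{"translation":[0,0,-4],"twist":[0,0,0],"grip":-1},{"translation":[0,0,-4],"twist":[0,0,0],"grip":-1}]'; python3 - <<'E'
from h import *
tip([.5364,-.0368,.13])
i,p,d=cam('side'); save(cv2.resize(p[170:260,190:310],(800,600),interpolation=2),'pics/s1.png')
E
```

```text
t: 19.3
tool_pos: [0.5369, -0.0367, 0.1395]
orientation: [-0.412, -3.112, -0.001]
force: [3.6, 0.6, -3.5]
opening: 0.0236
tip [ 0.5355 -0.0367  0.0602] axis tilt [-0.002   0.0012 -1.    ]
t 19.3 pos [ 0.5369 -0.0367  0.1395] delta [ -0.8   0.2 -69.8] level twist [ 0.0007 -0.0022  0.    ] ydir [0.26  0.965 0.   ] F [ 3.62  0.57 -3.53] open 0.0236
```

View pics/s1.png

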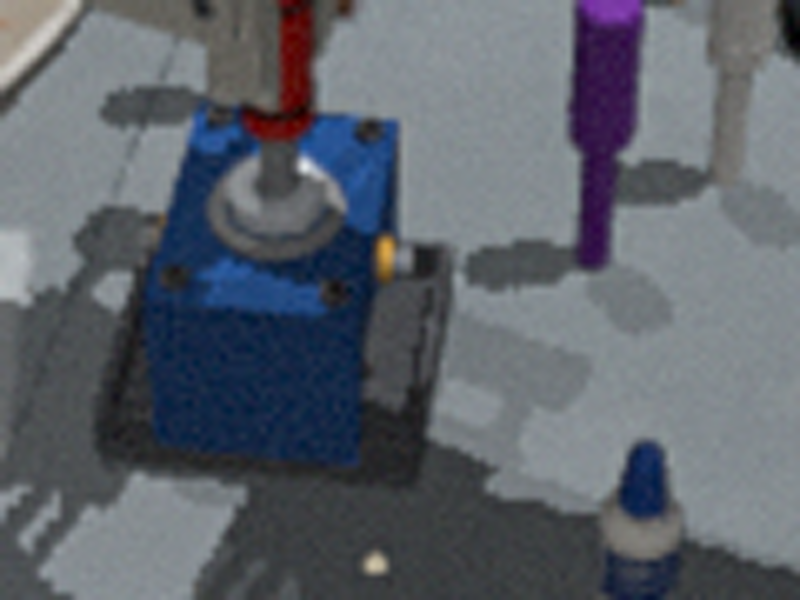

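```bash

python3 -m pendant '[{"translation":[-0.8,0,-3],"twist":[0,-0.002,0],"grip":-1},{"translation":[-0.2,0,-5],"twist":[0,0,0],"grip":-1},{"translation":[0,0,-8],"twist":[0,0,0],"grip":-1},{"translation":[0,0,-8],"twist":[0,0,0],"grip":-1},{"translation":[0,0,-10],"twist":[0,0,0],"grip":-1}, {"translation":[0,0,-12],"twist":[0,0,0],"grip":-1},{"translation":[0,0,-12],"twist":[0,0,0],"grip":-1},{"translation":[0,0,-8],"twist":[0,0,0],"grip":-1},{"translation":[0,-30,-5],"twist":[0,0,0],"grip":-1},{"translation":[0,0,0],"twist":[0,0,0],"grip":-1}]'; python3 - <<'E'
from h import *
tip([.5364,-.0368,.13])
i,p,d=cam('wrist'); c=cloud(i,d); 
v,u=np.mgrid[:384,:512].astype(float); Q=toplane(i,u,v,.092)
n=np.hypot(Q[...,0]-.5364,Q[...,1]+.0368)<.007
print('inside hole z mm',np.sort((c[n][:,2]*1000).round().astype(int))[::4])
pp=p[n]; print('colours',pp[::8].tolist())
save(cv2.resize(p,(768,576)),'pics/w5.png')
E
```

```text
t: 20.35
tool_pos: [0.5295, -0.0667, 0.2202]
orientation: [0.41, 3.114, -0.001]
force: [0.3, -0.1, -0.9]
opening: 0.0231
tip [ 0.5283 -0.0668  0.1409] axis tilt [ 2.e-04 -7.e-04 -1.e+00]
t 20.35 pos [ 0.5295 -0.0667  0.2202] delta [-0.1 31.1 10.9] level twist [-0.0006  0.0004  0.    ] ydir [0.259 0.966 0.   ] F [ 0.26 -0.1  -0.93] open 0.0231
inside hole z mm [ 5  6  6  6  7  7  7  7  7  7  8  8  8  8 50 52 54 57 58 59 60 61 62 63
 65 69 85 86 88]
colours [[137, 137, 144], [82, 82, 88], [82, 83, 89], [104, 109, 121], [75, 78, 85], [76, 76, 84], [89, 90, 96], [54, 64, 84], [81, 79, 82], [108, 112, 120], [57, 64, 85], [125, 103, 76], [128, 109, 87], [132, 124, 117], [124, 123, 125]]
```

The tray floor (z about 8 mm) now shows through the collar hole, so the bushing is out of the bore. I'll refit the drift in the hand and move back to the holder.

```bash
python3 - <<'E'
from h import *
tip([.4425,-.3067,.14])
E
python3 -m pendant '[{"translation":[3,-40,0],"twist":[0,0,0],"grip":-1},{"translation":[3,-45,0],"twist":[0,0,0],"grip":-1},{"translation":[3,-45,0],"twist":[0,0,0],"grip":-1},{"translation":[3,-45,0],"twist":[0,0,0],"grip":-1},{"translation":[3,-40,0],"twist":[0,0,0],"grip":-1},{"translation":[3,-20,0],"twist":[0,0,0],"grip":-1},{"translation":[0,0,0],"twist":[0,0,0],"grip":-1},{"translation":[0,0,0],"twist":[0,0,0],"grip":-1},{"translation":[0,0,0],"twist":[0,0,0],"grip":-1},{"translation":[0,0,0],"twist":[0,0,0],"grip":-1}]'
cat > fit.py <<'E'
from h import *
from scipy.optimize import least_squares
s=robot.read_state(); M=R.from_rotvec(s['orientation']).as_matrix(); i,p,d=cam('wrist'); c=cloud(i,d); P=p.astype(int)
L=(c-s['tool_pos'])@M; red=P[...,0]>P[...,1]+40
m=(np.hypot(L[...,0],L[...,1])<.02)&(L[...,2]>.035)&(L[...,2]<.085)&~red&(c[...,2]>.07)&(abs(P[...,0]-P[...,2])<30); x=L[m]
f=lambda a:np.hypot(x[:,0]-a[0]-a[2]*x[:,2],x[:,1]-a[1]-a[3]*x[:,2])-.0065
o=least_squares(f,[0,0,0,0],loss='soft_l1',f_scale=.001); t=np.array([*(o.x[:2]+.079*o.x[2:]),.0793])
print('nose',len(x),x[:,2].max(),o.x.round(4),'tip tool',t.round(4),'world',(s['tool_pos']+M@t).round(4),'rms',np.sqrt(np.mean(o.fun**2)))
m=(abs(c[...,2]-.064)<.004)&(np.hypot(c[...,0]-.4425,c[...,1]+.3067)<.05)&~red; print('holder',m.sum(),cv2.minAreaRect(c[m][:,:2].astype(np.float32)))
v,u=np.mgrid[:384,:512].astype(float); Q=toplane(i,u,v,.064)
h=(c[...,2]<.058)&(np.hypot(Q[...,0]-.4425,Q[...,1]+.3067)<.013); print('hole',h.sum(),Q[h].mean(0),cv2.minEnclosingCircle(Q[h][:,:2].astype(np.float32)))
delta(s['tool_pos']); tip([.4425,-.3067,.08]); save(cv2.resize(p[100:300,120:390],(800,593),interpolation=2),'pics/fit_%.1f.png'%s['t'])
E
python3 fit.py
```

```text
tip [ 0.5286 -0.0652  0.1407] axis tilt [ 5.e-04  8.e-04 -1.e+00]
t 20.4 pos [ 0.5298 -0.0652  0.22  ] delta [  20.6 -255.6    0.5] level twist [ 0.0008  0.0002 -0.    ] ydir [0.259 0.966 0.   ] F [-0.13  0.83 -0.58] open 0.0232
t: 21.4
tool_pos: [0.4511, -0.2882, 0.2191]
orientation: [-0.402, -3.115, -0.01]
force: [0.6, -0.1, -0.8]
opening: 0.0232
nose 190 0.07869217825692879 [ 0.0009 -0.0006  0.0044  0.0004] tip tool [ 0.0013 -0.0006  0.0793] world [ 0.4498 -0.288   0.1398] rms 0.00019726254904666588
holder 1631 ((0.442558228969574, -0.30678221583366394), (0.05407814309000969, 0.05420127138495445), 68.34233093261719)
hole 148 [ 0.44159046 -0.30606573  0.064     ] ((0.4415722191333771, -0.3062315583229065), 0.008678925223648548)
t 21.45 pos [ 0.4512 -0.2881  0.2191] delta [ 0.  -0.1 -0. ] level twist [ 0.006  -0.0016  0.    ] ydir [0.254 0.967 0.   ] F [ 0.27 -0.05 -0.75] open 0.0233
tip [ 0.4499 -0.2877  0.1398] axis tilt [-0.      0.0062 -1.    ]
t 21.45 pos [ 0.4512 -0.2881  0.2191] delta [  2.3 -20.6  59.7] level twist [ 0.006  -0.0016  0.    ] ydir [0.254 0.967 0.   ] F [ 0.27 -0.05 -0.75] open 0.0233
```

```bash

python3 -m pendant '[{"translation":[2,-10,0],"twist":[0.006,-0.002,0],"grip":-1},{"translation":[0,-9,0],"twist":[0,0,0],"grip":-1},{"translation":[0,0,5],"twist":[0,0,0],"grip":-1},{"translation":[0,0,15],"twist":[0,0,0],"grip":-1},{"translation":[0,0,20],"twist":[0,0,0],"grip":-1},{"translation":[0,0,15],"twist":[0,0,0],"grip":-1},{"translation":[0,0,2],"twist":[0,0,0],"grip":-1},{"translation":[0,0,0],"twist":[0,0,0],"grip":-1},{"translation":[0,0,0],"twist":[0,0,0],"grip":-1},{"translation":[0,0,0],"twist":[0,0,0],"grip":-1}]'
python3 fit.py
```

```text
t: 22.45
tool_pos: [0.444, -0.3056, 0.1564]
orientation: [-0.398, -3.116, -0.001]
force: [-0.2, -1.5, -2.0]
opening: 0.0234
nose 190 0.0789789396682191 [ 0.001  -0.0008  0.0029  0.0032] tip tool [ 0.0012 -0.0006  0.0793] world [ 0.4426 -0.3058  0.0771] rms 0.0001737188120341113
holder 1965 ((0.4426518678665161, -0.3067265748977661), (0.05408301576972008, 0.05453135073184967), 68.3730697631836)
hole 115 [ 0.43841344 -0.30611926  0.064     ] ((0.4413447976112366, -0.3065639138221741), 0.008707850240170956)
t 22.5 pos [ 0.4441 -0.3057  0.1566] delta [0.1 0.1 0.2] level twist [ 0.0003 -0.0003  0.    ] ydir [0.252 0.968 0.   ] F [ 0.21  0.38 -0.32] open 0.0231
tip [ 0.4428 -0.3058  0.0773] axis tilt [-2.e-04  4.e-04 -1.e+00]
t 22.5 pos [ 0.4441 -0.3057  0.1566] delta [ 0.1 -1.  -2.7] level twist [ 0.0003 -0.0003  0.    ] ydir [0.252 0.968 0.   ] F [ 0.21  0.38 -0.32] open 0.0231
```

```bash

python3 -m pendant '[{"translation":[0.3,-0.9,0],"twist":[0,0,0],"grip":-1},{"translation":[0,0,3],"twist":[0,0,0],"grip":-1},{"translation":[0,0,5],"twist":[0,0,0],"grip":-1},{"translation":[0,0,5],"twist":[0,0,0],"grip":-1},{"translation":[0,0,5],"twist":[0,0,0],"grip":-1},{"translation":[0,0,5],"twist":[0,0,0],"grip":-1},{"translation":[0,0,5],"twist":[0,0,0],"grip":-1},{"translation":[0,0,2],"twist":[0,0,0],"grip":-1},{"translation":[0,0,0],"twist":[0,0,0],"grip":-1},{"translation":[0,0,0],"twist":[0,0,0],"grip":-1}]'
python3 -c "
from h import *
tip([.4425,-.3067,.004])"
```

```text
t: 23.5
tool_pos: [0.444, -0.3069, 0.1248]
orientation: [0.398, 3.115, -0.001]
force: [-0.1, 0.5, -1.1]
opening: 0.0231
tip [ 0.4429 -0.3071  0.0455] axis tilt [ 1.e-03 -6.e-04 -1.e+00]
t 23.5 pos [ 0.444  -0.3069  0.1248] delta [ 0.5  0.3 41.5] level twist [-0.0004  0.0011  0.    ] ydir [0.251 0.968 0.   ] F [-0.12  0.49 -1.13] open 0.0231
```

Nose in the hole with no load. Lowering on.

```bash

python3 -m pendant '[{"translation":[0.4,0.2,5],"twist":[0,0.001,0],"grip":-1},{"translation":[0,0,7],"twist":[0,0,0],"grip":-1},{"translation":[0,0,7],"twist":[0,0,0],"grip":-1},{"translation":[0,0,7],"twist":[0,0,0],"grip":-1},{"translation":[0,0,5],"twist":[0,0,0],"grip":-1},{"translation":[0,0,3],"twist":[0,0,0],"grip":-1},{"translation":[0,0,2],"twist":[0,0,0],"grip":-1},{"translation":[0,0,1],"twist":[0,0,0],"grip":-1},{"translation":[0,0,0],"twist":[0,0,0],"grip":-1},{"translation":[0,0,0],"twist":[0,0,0],"grip":-1}]'
python3 -c "
from h import *
tip([.4425,-.3067,.004])"
```

```text
t: 24.5
tool_pos: [0.4438, -0.3067, 0.0847]
orientation: [0.398, 3.116, -0.001]
force: [0.9, 0.3, -1.0]
opening: 0.0232
tip [ 0.4425 -0.3069  0.0054] axis tilt [ 1.e-04 -5.e-04 -1.e+00]
t 24.5 pos [ 0.4438 -0.3067  0.0847] delta [0.1 0.1 1.4] level twist [-0.0004  0.0003  0.    ] ydir [0.252 0.968 0.   ] F [ 0.89  0.27 -1.04] open 0.0232
```

```bash

python3 -m pendant '[{"translation":[0,0,1],"twist":[0,0,0],"grip":-1},{"translation":[0,0,0.7],"twist":[0,0,0],"grip":-1},{"translation":[0,0,0],"twist":[0,0,0],"grip":-1},{"translation":[0,0,0],"twist":[0,0,0],"grip":0.4},{"translation":[0,0,0],"twist":[0,0,0],"grip":0.4},{"translation":[0,0,0],"twist":[0,0,0],"grip":0.4},{"translation":[0,0,0],"twist":[0,0,0],"grip":0.4},{"translation":[0,0,0],"twist":[0,0,0],"grip":0.4},{"translation":[0,0,0],"twist":[0,0,0],"grip":0.4},{"translation":[0,0,0],"twist":[0,0,0],"grip":0.4}]'
python3 -c "
from h import *
tip([.4425,-.3067,.004])"
```

```text
t: 25.5
tool_pos: [0.4448, -0.3076, 0.0846]
orientation: [0.398, 3.113, -0.004]
force: [0.1, -0.2, -0.4]
opening: 0.0651
tip [ 0.4438 -0.3079  0.0053] axis tilt [ 0.0025 -0.0026 -1.    ]
t 25.5 pos [ 0.4448 -0.3076  0.0846] delta [1.5 0.9 1.2] level twist [-0.0019  0.0031  0.    ] ydir [0.251 0.968 0.   ] F [ 0.11 -0.16 -0.42] open 0.0651
```

```bash

python3 -m pendant '[{"translation":[0,0,-10],"twist":[0,0,0],"grip":0.4},{"translation":[0,0,-20],"twist":[0,0,0],"grip":0.4},{"translation":[0,0,-30],"twist":[0,0,0],"grip":0.4},{"translation":[0,0,-30],"twist":[0,0,0],"grip":0.4},{"translation":[0,0,-30],"twist":[0,0,0],"grip":0.4},{"translation":[0,20,-20],"twist":[0,0,0],"grip":0.4},{"translation":[0,30,0],"twist":[0,0,0],"grip":0.4},{"translation":[0,20,0],"twist":[0,0,0],"grip":0.4},{"translation":[0,0,0],"twist":[0,0,0],"grip":0.4},{"translation":[0,0,0],"twist":[0,0,0],"grip":0.4}]'
python3 - <<'E'
from h import *
delta([.44,-.3,.2])
i,p,d=cam('side'); c=cloud(i,d); P=p.astype(int)
red=(P[...,0]>100)&(P[...,1]<60)&(np.hypot(c[...,0]-.442,c[...,1]+.306)<.04); q=c[red]; print('handle z',np.percentile(q[:,2],[2,98]),q.mean(0))
for z0 in (.075,.09,.105,.118):
    w=q[abs(q[:,2]-z0)<.008]; print(z0,len(w),w.mean(0).round(4) if len(w) else '')
A=cv2.resize(p[110:250,190:330],(400,400),interpolation=2)
i,p2,d=cam('wrist'); c=cloud(i,d); P=p2.astype(int)
cop=(P[...,0]>P[...,2]+35)&(P[...,0]>P[...,1]+20)&(np.hypot(c[...,0]-.539,c[...,1]+.04)<.06)&(c[...,2]<.045); print('copper px in tray',cop.sum(),c[cop].mean(0) if cop.sum() else '')
save(np.hstack([A,cv2.resize(p2[40:300,100:500],(400,400))]),'pics/end.png')
E
```

```text
t: 26.5
tool_pos: [0.4626, -0.2381, 0.2378]
orientation: [0.399, 3.109, -0.006]
force: [0.5, 0.0, -0.1]
opening: 0.065
t 26.5 pos [ 0.4626 -0.2381  0.2378] delta [  6.6 -65.5  38. ] level twist [-0.0031  0.008   0.    ] ydir [0.253 0.968 0.   ] F [ 0.46  0.02 -0.05] open 0.065
handle z [0.10375612 0.12757701] [ 0.44326495 -0.30258257  0.12385865]
0.075 0 
0.09 1 [ 0.4353 -0.3002  0.0972]
0.105 2 [ 0.4366 -0.2974  0.1019]
0.118 21 [ 0.4443 -0.3032  0.1242]
copper px in tray 0
```

View pics/end.png

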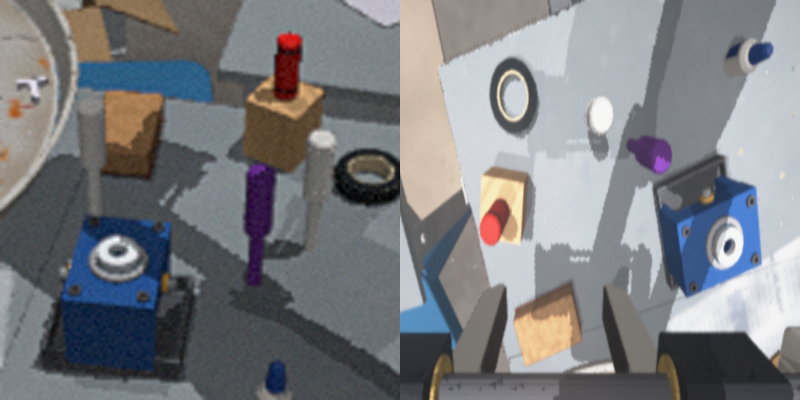

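The drift is seated in the holder: handle top at about 126 mm, upright. The tray strip towards the robot is empty and the hole shows no copper. A last numeric check will rule out the bushing having left the tray, using the differences against the first pictures.

```bash
python3 - <<'E'
from h import *
for n in ('top','side'):
    z=np.load(n+'0.npz'); i,p,d=cam(n); c=cloud(i,d); c0=z['c']; P=p.astype(int)
    on=(c[...,0]>.25)&(c[...,0]<.75)&(c[...,1]>-.4)&(c[...,1]<.25)&(c[...,2]<.15)
    m=(on&(abs(c[...,2]-c0[...,2])>.008)).astype(np.uint8); k,l,st,ce=cv2.connectedComponentsWithStats(m)
    for j in range(1,k):
        if st[j,4]>8: print(n,'changed',st[j,4],ce[j].round(),c[l==j].mean(0).round(3),c0[l==j].mean(0).round(3))
    cop=(P[...,0]>P[...,2]+35)&(P[...,0]>P[...,1]+20)&(np.hypot(c[...,0]-.539,c[...,1]+.04)<.09)&(c[...,2]<.1)
    print(n,'copper',cop.sum(),[(c[y,x].round(3).tolist(),P[y,x].tolist()) for y,x in np.argwhere(cop)[:12]])
E
```

```text
top changed 20 [252. 177.] [ 0.553 -0.037  0.019] [ 0.545 -0.037  0.065]
top changed 28 [205. 269.] [ 0.268  0.18  -0.764] [ 0.268  0.18  -0.766]
top changed 10 [234. 268.] [ 0.273  0.048 -0.767] [ 0.273  0.048 -0.768]
top changed 19 [243. 270.] [ 0.263  0.009 -0.762] [ 0.263  0.009 -0.767]
top changed 14 [316. 269.] [ 0.268 -0.321 -0.767] [ 0.268 -0.321 -0.769]
top changed 16 [329. 269.] [ 0.266 -0.381 -0.767] [ 0.266 -0.381 -0.763]
top changed 10 [320. 270.] [ 0.263 -0.343 -0.768] [ 0.263 -0.342 -0.759]
top copper 0 []
side copper 13 [([0.593, -0.086, 0.021], [128, 107, 87]), ([0.578, -0.037, 0.065], [147, 126, 107]), ([0.503, -0.042, 0.067], [95, 71, 28]), ([0.501, -0.044, 0.065], [114, 84, 36]), ([0.5, -0.041, 0.065], [128, 101, 52]), ([0.502, -0.035, 0.067], [119, 87, 36]), ([0.5, -0.038, 0.065], [125, 98, 58]), ([0.502, -0.036, 0.063], [113, 86, 33]), ([0.499, -0.034, 0.066], [119, 96, 63]), ([0.502, -0.037, 0.059], [106, 76, 30]), ([0.499, -0.036, 0.06], [101, 76, 47]), ([0.501, -0.035, 0.058], [95, 73, 28])]
```

```bash
python3 -c "
from plant import robot
print(robot.close_job(), robot.read_state()['t'])"
```

```text
the job is handed in; nothing more can be done
the job is handed in; nothing more can be done
```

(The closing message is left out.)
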